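# Seat the empty mail tray on the shipping scale and tare it

### The arm

A 6-joint arm with a two-finger parallel gripper is mounted at the origin on the work surface. World frame = base frame: x ahead of the robot, y to its left, z up, the work surface at z = 0. Lengths are in m, angles in rad, forces in N, time in s.
With the tool pointing down it reaches from about 0.2 to 0.875 m from the base axis. Payload 3.4 kg.
Tool frame: the origin (TCP) lies between the finger pads; the fingertips stand 25 mm ahead of it and the grasp point (between the pads) lies 6 mm ahead of it (r.nose_length is the z of the fingertips in the tool frame, in m); z points along the fingers, y is the line along which they close (so a half turn about z gives the same grasp; the last joint's range is limited). The gripper opens to 94 mm and grips with 3 to 60 N. Pads are 16 mm wide; open, the fingers measure 119 mm over their backs; the gripper's body (75 mm by 177 mm) begins 78 mm behind the grasp point.
Start: joints at [-1.401, 0.276, 1.505, -0, 1.361, -0.121], TCP at [0.165, -0.551, 0.23] pointing down, gripper open.
Joint ranges: [-2.89, 2.89], [-0.75, 2.08], [0.22, 2.7], [-1.18, 4.32], [0.11, 2.71], [-2.7, 2.7]. Speed limits (rad/s): [2.57, 2.57, 3.14, 3.14, 3.14, 3.14].

### API

Orientations are given as a unit quaternion [w, x, y, z].
In Python, from plant import r, gripper_to, inverse_kinematics, vision, models, telemetry gives the robot as it stands. Calls block until the motion is done:
- r.move_to(position, orientation): joint-space move of the TCP to a pose.
- r.move_l(position, rot=None, vel=0.15, guard=None): straight line of the TCP; rot=None keeps the orientation; vel is the mean speed in m/s. With guard (N) it stops when the force on the tool has changed by that much, and returns True; else False.
- r.movej(angles): joint-space move.
- gripper_to(opening, f_grip=None): finger opening in m; f_grip is the grip in N (None keeps the last); returns when the fingers have stopped.
- r.hold(seconds).
- inverse_kinematics(position, orientation): joint angles nearest the present ones, or None.
- vision.snapshot(name): name is "side" or "top"; returns the picture (420x560x3 uint8, red, green, blue); there is no depth.
- vision.get_calibration(name): a dict with "fx", "fy", "cx", "cy" (pixels), "D" ([k1, k2, p1, p2, k3] as OpenCV has them; the pictures are not rectified), "position" and "orientation" of the camera in the world. Camera axes: x right, y down, z forward; pixel columns grow to the right and rows downward; lengths in m; the calibration is good to about 2 mm. A picture is of the moment at which its call begins. get_calibration takes no time and is no camera call.
A pose or a line that the arm cannot do raises r.PlanningError and nothing moves.
- r.sign_off(): hands the job in; it is judged then, once.
Trained networks look in the newest picture that a camera, given by its name, has taken for a name from the list of things; names that differ only in an ending like _2 or _b are one class to them, and where a whole thing is asked for, a point or a joint stands for the part that bears it (a point fixed in the world has none). Each returns a list of dicts, best first, with "score" (0 to 1); they miss things now and then, are a little off and sometimes report something else, mostly with a low value. They report only what shows in the picture. A call takes as long as a camera call.
- models.boxes_of(thing, camera): "at" ([x, y, z] in m, in world coordinates, good to about 4 mm: the middle of the surface that is visible of it).
- models.regions_of(thing, camera): "pixels" (420x560 bool, what is visible of it).
- models.mark_of(thing, camera): "at" ([x, y, z] in m, in world coordinates, good to about 4 mm: a listed point, or the origin of a listed thing).
Readings, each from a call of its own:
- telemetry.current_t(): time.
- telemetry.current_joints(): joint angles.
- telemetry.current_dq(): joint speeds.
- telemetry.current_joint_efforts(): joint torques, N m.
- telemetry.current_ee_pos(): TCP position.
- telemetry.current_tool_rot(): TCP orientation.
- telemetry.current_wrist_force(): force on the tool from outside, world axes, zero at the start.
- telemetry.current_torque(): the same for the moment, N m.
- telemetry.current_opening(): finger opening in m.
- telemetry.current_finger_force(): force on a finger pad.
Only numpy, scipy, OpenCV 4.12 (cv2) and the standard library are available. Lean on these libraries where they do the work, as an engineer would, in place of code of your own. Each camera call takes 0.05 s, during which the arm holds its last target. There are 200 camera calls.

### The job

The empty white mail tray on the shipping scale stands too far forward: push it back along the pan until its rear wall lies flat against the wire rail and it stands wholly on the pan. Then, without touching the tray, reach a fingertip down into the well of the yellow tare key, press the key all the way down for about a second and let it spring up again. Only push and press: do not lift or tip the tray, do not press the red power key, and leave the mug, the envelopes and the hand stamp where they are.

Things in the scene. Friction and masses are not known exactly. Their poses are not given: they have to be found in the camera images.
- scale: Fixed shipping scale, 285 mm (x) by 240 mm (y). Origin: centre of its underside, on the table; x points from its front (robot's side) to its rear, y left, z up. Front, x -142 to -62 mm: level grey console, top 50 mm above the table, flush display in the middle, key wells at x -105, y -80 (yellow tare) and +80 mm (red power). Rear, x -57 to +142 mm: level steel pan, top 60 mm above the table.
- tare_key_top (a point): Centre of the top face of the yellow tare key, a round cap 34 mm across that moves with the key. At rest it lies 16 mm below the console's top (34 mm above the table) at the middle of a round well 44 mm across with upright walls, open to the top.
- tare_key (a joint): Travel of the tare key, m: 0 up, 0.005 fully down. A spring holds it up: 1.5 N starts it, 5 N holds it fully down; it comes up by itself.
- power_key_top (a point): Centre of the top face of the red power key, of the same make as the tare key, in its own well 160 mm to the left of the tare key. Not to be pressed.
- power_key (a joint): Travel of the power key, m: 0 up, 0.005 fully down, spring as the tare key's.
- tray_center (a point): Centre, half-way up, of the loose open-topped tray: 150 mm (x) by 200 mm (y), 65 mm high, walls 4 mm, 0.18 kg, axes as the scale's when square; front wall 75 mm along its -x (blue patch on front and rear). Underside 60 mm above the table; starts 27 to 60 mm short of the rail, up to 9 degrees askew. Against the rail this point is at x +59.5 mm in the scale's frame. Friction on the scale 0.3.
- mug_center (a point): Centre, half-way up, of a blue mug, 82 mm across, 95 mm high, handle to its +y. Bystander.
- envelopes_center (a point): Centre of a banded bundle of white envelopes lying flat, 105 mm (its x) by 242 mm (its y), 36 mm high. Bystander.
- stamp_center (a point): Centre, half-way up, of a self-inking hand stamp standing upright, black and grey with a red top, 34 by 58 mm, 77 mm high. Bystander.
- rail_front (a point): Point on the front side of the wire rail at the pan's rear edge, at mid-length, 40 mm above the pan: 134.5 mm along x from the scale's origin. The rail is 210 mm long and has a second wire 14 mm above the pan, in line below; the tray's rear wall is to touch both.

How it is judged:
By the outcome, as a careful person would: the job done as asked, in the order asked, and still so for the second after the job is handed in, with the robot touching nothing.
It also fails if it takes over 45 s, if anything falls off the work surface, if the arm or the gripper's body presses on something with over 40 N, if the wrist force passes 120 N, or if a joint passes its speed limit or range.

## Working session

There is one attempt and no reset: what is moved stays moved. The work goes in short steps, each a Python script; the robot and the scene stay as the last script left them, time stands still between calls to the robot, and variables do not carry over. Pictures are saved under pics/ and viewed, at most 10 in all, crops included, and the job is handed in when it is done.

```bash
mkdir -p pics; ls
python3 - <<'E'
from plant import r, vision, models, telemetry
import cv2, numpy as np
ims=[]
for c in ("side","top"):
    im=vision.snapshot(c); cv2.imwrite(f"pics/{c}0.png",im[:,:,::-1])
    k=vision.get_calibration(c); print(c,{a:np.round(b,4).tolist() for a,b in k.items()})
    for t in ["scale","tare_key_top","power_key_top","tray_center","rail_front","mug_center","envelopes_center","stamp_center"]:
        print(t,[(round(d["score"],2),np.round(d["at"],4).tolist()) for d in models.mark_of(t,c)[:2]])
print(telemetry.current_t(), r.nose_length, telemetry.current_tool_rot())
E
```

```text
pics
side {'fx': 521.3358, 'fy': 521.3358, 'cx': 283.3875, 'cy': 209.2187, 'D': [-0.1976, 0.0, 0.0, 0.0, 0.0], 'position': [0.2543, -0.7615, 0.574], 'orientation': [-0.4937, 0.8435, -0.1817, 0.1087]}
scale [(0.78, [0.6036, 0.0187, -0.0014])]
tare_key_top [(0.57, [0.509, -0.0673, 0.0323])]
power_key_top []
tray_center [(0.78, [0.6225, 0.0232, 0.0896]), (0.2, [0.506, -0.0667, 0.0314])]
rail_front [(0.63, [0.7375, 0.0377, 0.1031])]
mug_center [(0.77, [0.6174, 0.246, 0.0499])]
envelopes_center [(0.74, [0.6248, -0.2572, 0.0127])]
stamp_center [(0.71, [0.5084, -0.0665, 0.0335]), (0.6, [0.4841, 0.236, 0.0329])]
top {'fx': 502.1672, 'fy': 502.1672, 'cx': 285.4464, 'cy': 208.6321, 'D': [-0.0423, 0.0, 0.0, 0.0, 0.0], 'position': [0.4287, 0.0171, 1.1433], 'orientation': [0.0576, -0.6984, 0.712, -0.044]}
scale [(0.57, [0.7436, 0.037, 0.1034])]
tare_key_top [(0.68, [0.5093, -0.0723, 0.0355])]
power_key_top [(0.62, [0.4906, 0.0861, 0.0335])]
tray_center [(0.74, [0.6248, 0.0194, 0.0928]), (0.42, [0.5083, -0.0688, 0.0357])]
rail_front [(0.97, [0.7423, 0.0367, 0.1021])]
mug_center [(0.92, [0.6168, 0.2439, 0.0498])]
envelopes_center [(0.62, [0.63, -0.2628, 0.02])]
stamp_center [(0.75, [0.4822, 0.2364, 0.0394])]
0.9 0.025 [ 5.60862776e-05  9.89446461e-01  1.44898924e-01 -4.57364871e-07]
```

View pics/top0.png

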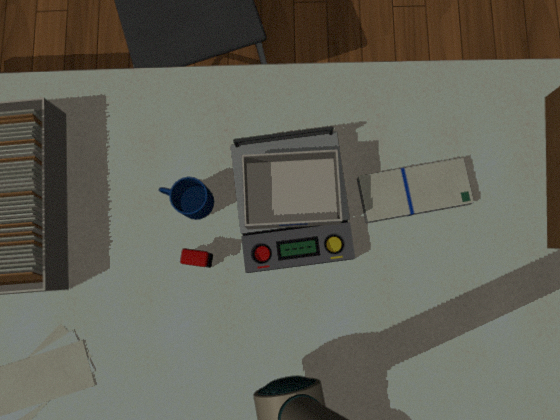

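View pics/side0.png

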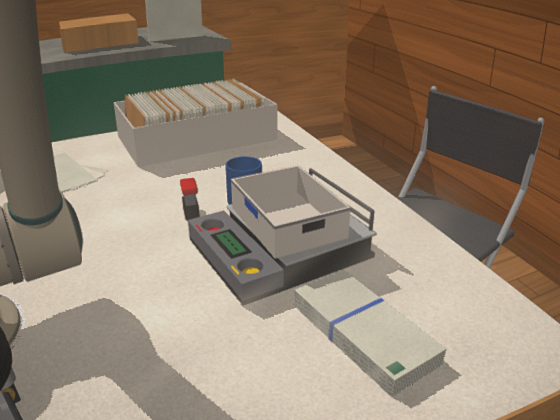

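```bash
cat > fit.py <<'E'
from plant import vision, models
import cv2, numpy as np
from scipy.spatial.transform import Rotation as R
from scipy.optimize import least_squares, minimize
def cam(c):
    k=vision.get_calibration(c); q=k["orientation"]
    Rw=R.from_quat([*q[1:],q[0]]).as_matrix()
    K=np.array([[k["fx"],0,k["cx"]],[0,k["fy"],k["cy"]],[0,0,1.]])
    return K,np.array(k["D"]),Rw,np.array(k["position"])
def proj(c,P):
    K,D,Rw,p=cam(c)
    return cv2.projectPoints(np.asarray(P,float),cv2.Rodrigues(Rw.T)[0],-Rw.T@p,K,D)[0].reshape(-1,2)
def unproj(c,uv,z):
    K,D,Rw,p=cam(c)
    n=cv2.undistortPoints(np.asarray(uv,float).reshape(-1,1,2),K,D).reshape(-1,2)
    d=np.c_[n,np.ones(len(n))]@Rw.T
    return p+d*((z-p[2])/d[:,2])[:,None]
def place(pose,P):   # pose x,y,yaw
    P=np.asarray(P,float); c,s=np.cos(pose[2]),np.sin(pose[2])
    return np.c_[pose[0]+c*P[:,0]-s*P[:,1],pose[1]+s*P[:,0]+c*P[:,1],P[:,2]]
BOX=[[a*.075,b*.1,z] for a in(-1,1) for b in(-1,1) for z in(.06,.125)]
def tray_fit(masks,x0):
    sdf={}
    for c,m in masks.items():
        m=m.astype(np.uint8); cs,_=cv2.findContours(m,cv2.RETR_EXTERNAL,cv2.CHAIN_APPROX_NONE)
        sdf[c]=cv2.convexHull(max(cs,key=cv2.contourArea))
    def cost(x):
        t=0
        for c,h in sdf.items():
            a=np.zeros((1680,2240),np.uint8); b=a.copy()
            S=lambda q:np.round((q+.5)*4).astype(np.int32)
            cv2.fillConvexPoly(a,S(h.reshape(-1,2)),1)
            cv2.fillConvexPoly(b,S(cv2.convexHull(proj(c,place(x,BOX)).astype(np.float32)).reshape(-1,2)),1)
            t+=np.sum(a!=b)/np.sum(a)
        return t
    s=minimize(cost,x0,method="Nelder-Mead",options=dict(initial_simplex=np.array(x0)+np.array([[0,0,0],[.01,0,0],[0,.01,0],[0,0,.1]]),xatol=1e-4,fatol=1e-4))
    return s.x,s.fun
def rel(scale,tray):
    d=tray[:2]-scale[:2]; c,s=np.cos(scale[2]),np.sin(scale[2])
    return np.round([1e3*(c*d[0]+s*d[1]),1e3*(-s*d[0]+c*d[1]),np.degrees(tray[2]-scale[2])],2)
E
python3 - <<'E'
from fit import *
for c in("side","top"): vision.snapshot(c)
loc={"tare_key_top":[-.105,-.08,.034],"power_key_top":[-.105,.08,.034],"rail_front":[.1345,0,.1],"scale":[0,0,0]}
obs=[]
for c in("side","top"):
    for t in loc:
        for d in models.mark_of(t,c)[:1]:
            if d["score"]>.5 and not(t=="scale" and c=="top"): obs.append((loc[t],d["at"]))
L,A=map(np.array,zip(*obs))
s=least_squares(lambda x:(place(x,L)-A)[:,:2].ravel(),[.6,.02,.1]); print("scale",s.x,np.round(s.fun*1e3,1))
mk={c:models.regions_of("tray_center",c)[0]["pixels"] for c in("side","top")}
for sub in (("top",),("side",),("side","top")):
    x,f=tray_fit({c:mk[c] for c in sub},[.623,.021,.05]); print(sub,x,f,rel(s.x,x))
np.save("scale.npy",s.x)
m=models.regions_of("rail_front","top")
for d in m[:2]:
    (cx,cy),wh,a=cv2.minAreaRect(np.argwhere(d["pixels"])[:,::-1].astype(np.float32)); print(d["score"],cx,cy,wh,a)
im=vision.snapshot("top")[:,:,::-1].copy(); im=cv2.resize(im,None,fx=4,fy=4,interpolation=cv2.INTER_CUBIC)
SC=[[.1345,-.105,.1],[.1345,.105,.1],[-.105,-.08,.034],[-.105,.08,.034],[-.142,-.12,.05],[-.142,.12,.05],[.142,-.12,.06],[.142,.12,.06]]
for P,col in((place(s.x,SC),(0,0,255)),(place(x,BOX),(0,255,0))):
    for q in proj("top",P): cv2.circle(im,tuple(np.round((q+.5)*4).astype(int)),4,col,-1)
cv2.imwrite("pics/fit.png",im[460:1120,860:1480])
E
```

```text
scale [0.60427152 0.02156189 0.10452074] [ 1.3 -0.9 -1.1  2.4 -0.2 -1.5]
('top',) [0.62139634 0.02384239 0.03018716] 0.02817979809748912 [17.27  0.48 -4.26]
('side',) [0.62103705 0.02223401 0.03439033] 0.007426004874589369 [16.74 -1.08 -4.02]
('side', 'top') [0.62090596 0.02388251 0.03477561] 0.04268784475853688 [16.79  0.57 -4.  ]
0.68 291.15509033203125 198.9529571533203 (135.60604858398438, 111.76118469238281) 82.2881088256836
```

View pics/fit.png

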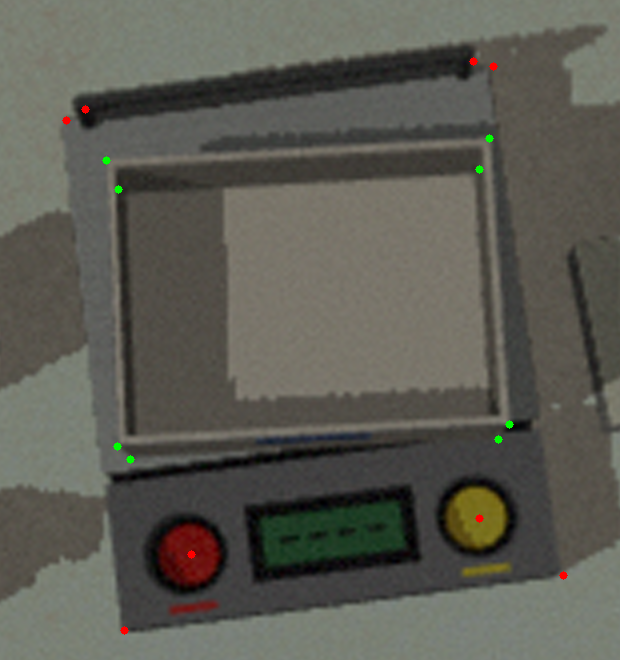

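```bash
cat > mv.py <<'E'
from plant import r, gripper_to, telemetry
from fit import *
S=np.load("scale.npy"); Rs=R.from_euler("z",S[2]).as_matrix()
def pose(tip,tilt=0,lead=0):
    """tip (scale frame) = fingertip point `lead` ahead of tool axis -> TCP pos, quat"""
    s,c=np.sin(tilt),np.cos(tilt)
    M=Rs@np.array([[c,0,s],[0,-1,0],[s,0,-c]])
    p=np.array([S[0],S[1],0])+Rs@np.array(tip)-M@np.array([lead,0,r.nose_length])
    q=R.from_matrix(M).as_quat(); return p,np.array([q[3],*q[:3]])
def tip_of(lead=0):
    q=telemetry.current_tool_rot(); M=R.from_quat([*q[1:],q[0]]).as_matrix()
    return Rs.T@(telemetry.current_ee_pos()+M@np.array([lead,0,r.nose_length])-np.array([S[0],S[1],0]))
E
python3 - <<'E'
from mv import *
T=np.radians(8)
r.move_to(*pose([-.09,0,.17],T,.008)); print("tip",tip_of(.008))
r.move_l(pose([-.09,0,.08],T,.008)[0],vel=.12)
print(telemetry.current_wrist_force())
print("guard",r.move_l(pose([-.013,0,.08],T,.008)[0],vel=.04,guard=5.0),tip_of(.008)*1e3,telemetry.current_wrist_force())
r.move_l(pose([-.06,0,.08],T,.008)[0],vel=.08)
gripper_to(0.0,10)
print("guard",r.move_l(pose([-.011,0,.08],T,.008)[0],vel=.04,guard=7.0),tip_of(.008)*1e3,telemetry.current_wrist_force(),telemetry.current_opening())
r.move_l(pose([-.105,0,.08],T,.008)[0],vel=.12)
r.move_l(pose([-.14,0,.14],T,.008)[0],vel=.12)
print(telemetry.current_t())
for c in("side","top"): cv2.imwrite(f"pics/{c}1.png",vision.snapshot(c)[:,:,::-1])
mk={c:models.regions_of("tray_center",c)[0]["pixels"] for c in("side","top")}
for sub in (("top",),("side",)):
    x,f=tray_fit({c:mk[c] for c in sub},[.66,.025,.1]); print(sub,x,f,rel(S,x))
a=cv2.imread("pics/top1.png")[100:290,210:400]; b=cv2.imread("pics/side1.png")[140:310,180:400]
h=560
cv2.imwrite("pics/both1.png",np.hstack([cv2.resize(a,(390,390),interpolation=3),cv2.resize(b,(410,390),interpolation=3)]))
E
```

```text
tip [-0.08981853 -0.00068987  0.17004414]
[ 0.07328178 -0.51597658  0.13692311]
guard True [-17.16582998   0.17926622  78.85941454] [-0.74185496 -0.18156976 -0.03377141]
guard True [-16.92100642   0.31834404  78.53115288] [ 0.08806253 -0.13251785 -0.29270638] 0.00029436329613921353
11.3583
('top',) [0.66396814 0.03338065 0.11380027] 0.007082795137849328 [60.6   5.53  0.53]
('side',) [0.66368278 0.03238614 0.10780791] 0.011597754298805817 [60.22  4.57  0.19]
```

View pics/both1.png

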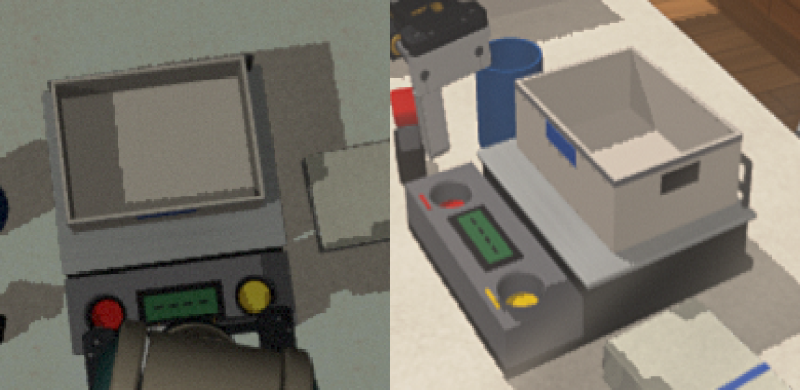

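The top view shows the tray's rear edge along the rail (crop row ~60–85) with the pan strip clear in front. I'll make one slow, central seating push, then press the key.

Run:
```python
from mv import *
T=np.radians(8)
r.move_l(pose([-.105,0,.08],T,.008)[0],vel=.15)
r.move_l(pose([-.021,0,.08],T,.008)[0],vel=.08)
f0=telemetry.current_wrist_force()@Rs
for x in np.arange(-.019,-.009,.0005):
    r.move_l(pose([x,0,.08],T,.008)[0],vel=.01)
    f=telemetry.current_wrist_force()@Rs-f0
    if f[0]<-4: break
print(x,tip_of(.008)*1e3,f)
r.hold(.2); print(telemetry.current_wrist_force()@Rs-f0)
r.move_l(pose([-.025,0,.08],T,.008)[0],vel=.03)
r.move_l(pose([-.105,0,.08],T,.008)[0],vel=.12)
r.move_l(pose([-.14,0,.14],T,.008)[0],vel=.15)
for c in("side","top"):
    vision.snapshot(c)
    x,f=tray_fit({c:models.regions_of("tray_center",c)[0]["pixels"]},[.66,.025,.1]); print(c,f,rel(S,x))
r.move_to(*pose([-.14,-.08,.13])); 
r.move_l(pose([-.105,-.08,.10])[0],vel=.15)
print(tip_of()*1e3,telemetry.current_t())
a=vision.snapshot("top")[:,:,::-1][180:290,210:400]; b=vision.snapshot("side")[:,:,::-1][160:310,180:400]
cv2.imwrite("pics/both2.png",np.hstack([cv2.resize(a,(390,226),interpolation=3),cv2.resize(b,(330,226),interpolation=3)]))
```

```text
-0.014999999999999996 [-16.4188796    0.13058955  79.52471206] [-4.10878347 -1.21928658  1.53149588]
[-4.60476424 -0.10869693  0.48872218]
side 0.010748229081153362 [60.46  5.43  0.35]
top 0.02485991171715987 [61.08  5.83 -0.22]
[-105.91366416  -78.96526061   99.76000195] 18.9167
```

View pics/both2.png

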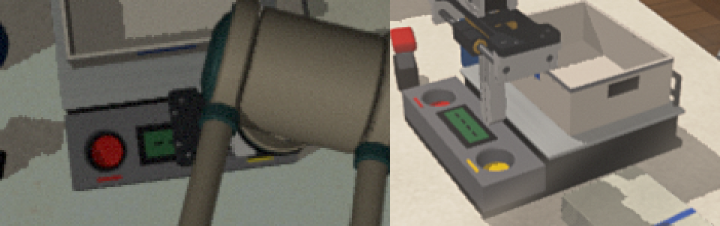

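The tip is about 50 mm above the console, over the yellow key (key at about (490,160) in the side crop), and the tray is against the rail. Now the press.

Run:
```python
from mv import *
P=lambda z:pose([-.1045,-.0805,z])[0]
r.move_l(P(.06),vel=.1)
f0=telemetry.current_wrist_force()
print("hit rim",g:=r.move_l(P(.038),vel=.06,guard=3),tip_of()*1e3)
if not g:
    r.move_l(P(.0305),vel=.03); print(tip_of()*1e3,telemetry.current_wrist_force()-f0)
    t0=telemetry.current_t()
    for z in np.arange(.0295,.0255,-.0005):
        r.move_l(P(z),vel=.03); f=telemetry.current_wrist_force()-f0
        if f[2]>9: break
    print(z,tip_of()*1e3,f); t1=telemetry.current_t()
    r.hold(.85); print(telemetry.current_wrist_force()-f0,t0,t1,telemetry.current_t())
r.move_l(P(.10),vel=.1)
p,_=pose([-.17,-.08,.2]); r.move_l(p,vel=.2)
r.move_to([.165,-.45,.25],telemetry.current_tool_rot())
a=vision.snapshot("top")[:,:,::-1]; b=vision.snapshot("side")[:,:,::-1]
cv2.imwrite("pics/top3.png",cv2.resize(a[100:300,140:500],(720,400),interpolation=3)); cv2.imwrite("pics/side3.png",cv2.resize(b[140:340,160:460],(780,520),interpolation=3))
print(telemetry.current_t())
```

```text
hit rim False [-104.73469456  -80.39939128   37.58653436]
[-103.64045715  -80.83415515   30.95571655] [ 0.78752508 -1.88538433  2.4900909 ]
0.027999999999999997 [-103.64371012  -80.84127442   29.11197661] [ 1.35706785 -0.99999486 10.76216787]
[ 0.63115535 -1.00064808 10.88849073] 20.4833 21.4833 22.3333
25.7583
```

View pics/top3.png

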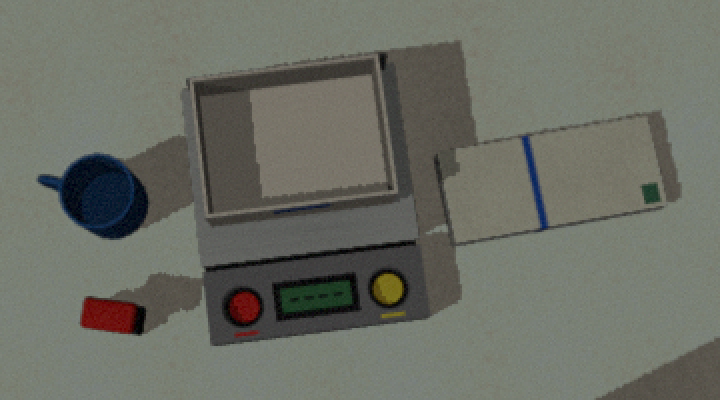

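View pics/side3.png

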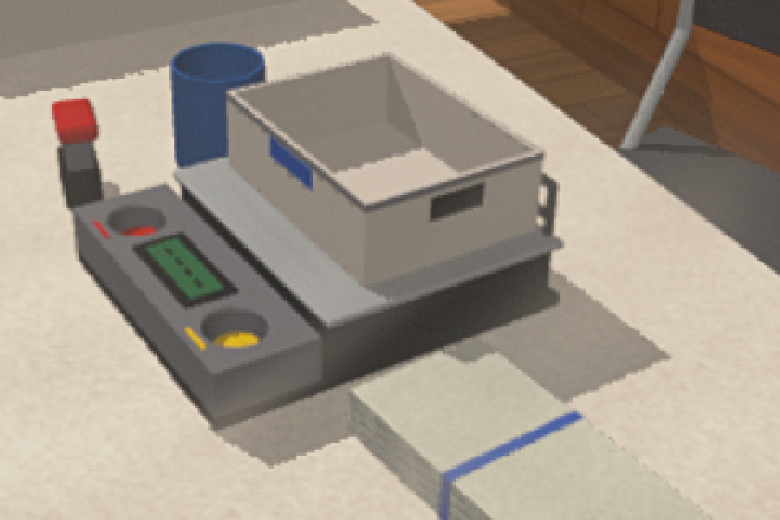

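The tray sits flat along the rail (top view, rear edge from (190,80) to (383,55)). The yellow key is up again at (388,288), and the mug, stamp and envelopes haven't moved.

```bash
python3 -c "
from plant import r; print(r.sign_off())"
```

```text
the job is handed in; nothing more can be done
None
```

I pushed the tray back flat against the rail, wholly on the pan, then pressed the tare key fully down (about 11 N) for about a second and released it; the bystanders look unmoved, and I handed in at about 26 s on the robot's clock.

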